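# Stand the rivet sets in their painted cups

## Task

Take the red-headed and the blue-headed rivet set out of the sloping rack and stand each one upright, painted head up, in the cup painted its own colour; lower it right to the bottom of the cup before you let go, do not drop it in. Leave the yellow-headed set in the rack, the drift punch in the green cup and everything else on the bench where it is.

Things in the scene. Friction and masses are not known exactly. Their poses are not given: they have to be found in the camera images.
- red_set: Steel rivet set with a red-painted head: round bar 18 mm diameter, 130 mm long, 240 g; the lowest 8 mm (foot) tapers to 12 mm diameter, the top 22 mm is painted red. Starts leaning in one of the rack's three bores, any of them. Origin: centre of the foot's end face; z runs along the bar to the painted head.
- blue_set: Steel rivet set with a blue-painted head: round bar 18 mm diameter, 130 mm long, 240 g; the lowest 8 mm (foot) tapers to 12 mm diameter, the top 22 mm is painted blue. Starts leaning in one of the rack's three bores, any of them. Origin: centre of the foot's end face; z runs along the bar to the painted head.
- yellow_set: Steel rivet set with a yellow-painted head: round bar 18 mm diameter, 130 mm long, 240 g; the lowest 8 mm (foot) tapers to 12 mm diameter, the top 22 mm is painted yellow. Starts leaning in one of the rack's three bores, any of them. Origin: centre of the foot's end face; z runs along the bar to the painted head. A bystander.
- red_cup: Red-painted round iron cup screwed to the bench: 47 mm outside diameter, 55 mm high, on a 66 mm flange 5 mm thick; upright round bore 23 mm diameter, 47 mm deep, floor 8 mm above the bench. Origin: centre of the underside; z up.
- red_cup_floor (a point): Centre of the bore's floor in the red cup, 8 mm above the bench; axes as the cup.
- blue_cup: Blue-painted round iron cup screwed to the bench: 47 mm outside diameter, 55 mm high, on a 66 mm flange 5 mm thick; upright round bore 23 mm diameter, 47 mm deep, floor 8 mm above the bench. Origin: centre of the underside; z up.
- blue_cup_floor (a point): Centre of the bore's floor in the blue cup, 8 mm above the bench; axes as the cup.
- green_cup: Green-painted round iron cup screwed to the bench: 47 mm outside diameter, 55 mm high, on a 66 mm flange 5 mm thick; upright round bore 23 mm diameter, 47 mm deep, floor 8 mm above the bench. Origin: centre of the underside; z up. Holds the drift punch; a bystander.
- rack: Fixed sloping rack: dark wood block 230 mm long, top edge 93 mm up, on a 150 x 250 mm base. Three 20 mm bores, 47 mm deep, at y = -75, 0, +75 mm, lean 35 degrees from vertical, mouths towards its -x (the robot). Bore floors at x = -9, z = 38 mm, mouths at x = -36, z = 77 mm; sets lean 35 to 39 degrees, 83 mm standing out. Origin: centre of the underside, z up.
- drift_punch: Dark steel drift punch, 150 mm long, 19 mm diameter, tapering to 6 mm over its upper 65 mm, standing point up in the green cup. Bystander. Origin: centre of its lower end; z along it.
- dish: Cream enamel parts dish with rivets, 124 mm diameter, 30 mm high. Bystander. Origin: centre of the underside.
- sash_weight: Squat cast-iron sash weight standing upright, 60 mm diameter, 100 mm high. Bystander. Origin: centre of the underside.
- riveter: Brass-bodied hand riveter lying down, about 280 mm long, 40 mm high. Bystander. Origin: under the middle of the brass body; x towards its nose.
- oil_can: Copper oil can with a brass spout, 84 mm diameter, 154 mm high. Bystander. Origin: centre of the underside.
- hammer: Hammer lying down, handle to its -x. Bystander. Origin: centre of its underside.

How it is judged (in metres and radians):
At the end, for the whole second after the job is handed in: The red set stands in the red cup and the blue set in the blue cup, painted head up, foot within 5 mm of the cup's floor and 9 mm of its centre, within 0.17 rad (10 degrees) of vertical, at rest (horizontal distance between red_set and red_cup_floor below 0.009 m and z of red_set in the frame of red_cup_floor between -0.004 and 0.005 m and angle between each of red_set, blue_set's own z axis and vertical below 0.17 rad and linear speed of each of red_set, blue_set below 0.03 m/s and horizontal distance between blue_set and blue_cup_floor below 0.009 m and z of blue_set in the frame of blue_cup_floor between -0.004 and 0.005 m); the robot touches nothing.
It fails at once if the red set is let go while its foot is over or in its cup but more than 20 mm above the cup's floor (dropped in) (horizontal distance between red_set and red_cup_floor below 0.02 m and z of red_set in the frame of red_cup_floor above 0.02 m and contact force between red_set and the fingers below 0.05 N).
It fails at once if the blue set is let go while its foot is over or in its cup but more than 20 mm above the cup's floor (dropped in) (horizontal distance between blue_set and blue_cup_floor below 0.02 m and z of blue_set in the frame of blue_cup_floor above 0.02 m and contact force between blue_set and the fingers below 0.05 N).
It fails at once if a bystander (yellow set, drift punch, dish, sash weight, riveter, oil can, hammer) is moved by more than 30 mm (distance of any of yellow_set, drift_punch, dish, sash_weight, riveter, oil_can, hammer from where it was at the start of the episode above 0.03 m).
It also fails if it takes over 58 s, if anything falls off the work surface, if the arm or the gripper's body presses on something with over 40 N, if the wrist force passes 120 N, or if a joint passes its speed limit or range.

## Robot

A 6-joint arm with a two-finger parallel gripper is mounted at the origin on the work surface. World frame = base frame: x ahead of the robot, y to its left, z up, the work surface at z = 0. Lengths are in mm, angles in degrees, forces in N, time in s.
With the tool pointing down it reaches from about 300 to 750 mm from the base axis. Payload 8.5 kg.
Tool frame: the origin (TCP) lies at the very end of the fingers, on their centre line; the grasp point (between the pads) lies 19 mm behind it (arm.tcp_to_grasp is the z of the grasp point in the tool frame, in mm); z points along the fingers, y is the line along which they close (so a half turn about z gives the same grasp; the last joint's range is limited). The gripper opens to 85 mm and grips with 20 to 120 N. Pads are 22 mm wide; open, the fingers measure 114 mm over their backs; the gripper's body (76 mm by 85 mm) begins 54 mm behind the grasp point. The pads swing forward as they close: fully open they stand 13 mm farther back than shut.
Start: joints at [57.508, 21.807, 74.336, -0, 83.858, -12.336], TCP at [189.514, 516.299, 203.522] pointing down, gripper open.
Joint ranges: [-178.18, 178.18], [-50.72, 133.34], [12.68, 142.11], [-81.47, 261.47], [9.98, 163.14], [-165.26, 165.26]. Speed limits (degrees/s): [136.94, 136.94, 180, 180, 180, 180].

## Interface

Orientations are given as [roll, pitch, yaw] about the fixed x, y, z axes, in that order (R = Rz(yaw) Ry(pitch) Rx(roll)).
In Python, from cell import arm, open_jaws, clamp, grab_frame, workorder, sensors gives the robot as it stands. The module is installed in compiled form; this text tells all that it offers. Calls block until the motion is done:
- arm.move_to(position, orientation): joint-space move of the TCP to a pose.
- arm.servo_line(position, velocity=150, attitude=None, max_force=None): straight line of the TCP; attitude=None keeps the orientation; velocity is the mean speed in mm/s. With max_force (N) it stops when the force on the tool has changed by that much, and returns True; else False.
- arm.move_j(angles): joint-space move.
- open_jaws() and clamp(strength=None): open the fingers fully, or close them until they stop; strength is the grip in N (None keeps the last).
- arm.hold(seconds).
- arm.solve_ik(position, orientation): joint angles nearest the present ones, or None.
- grab_frame(name): name is "scene" or "side" or "wrist"; returns a dict with "image" (384x512x3 uint8, red, green, blue), "fx", "fy", "cx", "cy" (pixels), "world_to_cam" (4x4, takes a point from world to camera coordinates). Camera axes: x right, y down, z forward; pixel columns grow to the right and rows downward; lengths in mm; the calibration is good to about 2 mm. A picture is of the moment at which its call begins. There is no depth.
A pose or a line that the arm cannot do raises arm.PlanningError and nothing moves.
- workorder.job_done(): hands the job in; it is judged then, once.
Readings, each from a call of its own:
- sensors.get_time_s(): time.
- sensors.get_joint_pos(): joint angles.
- sensors.get_joint_velocities(): joint speeds.
- sensors.get_effort(): joint torques, N m.
- sensors.get_tool_pos(): TCP position.
- sensors.get_eef_rot(): TCP orientation.
- sensors.get_contact_force(): force on the tool from outside, world axes, zero at the start.
- sensors.get_torque(): the same for the moment, N m.
- sensors.get_grip_width(): opening from 0.0 (shut) to 1.0 (fully open).
- sensors.get_gripper_force(): force on a finger pad.
Only numpy, scipy, OpenCV 4.12 (cv2) and the standard library are available. Lean on these libraries where they do the work, as an engineer would, in place of code of your own. Each camera call takes 0.05 s, during which the arm holds its last target. There are 200 camera calls.

## Working session

There is one attempt and no reset: what is moved stays moved. The work goes in short steps, each a Python script; the robot and the scene stay as the last script left them, time stands still between calls to the robot, and variables do not carry over. Pictures are saved under pics/ and viewed, at most 10 in all, crops included, and the job is handed in when it is done.

```bash
mkdir -p pics
python3 - <<'E'
from cell import *
import cv2,pickle
fs={}
for n in ("scene","side","wrist"):
    f=grab_frame(n); fs[n]=f; cv2.imwrite(f"pics/{n}0.png",cv2.resize(f["image"][:,:,::-1],(800,600),interpolation=cv2.INTER_CUBIC))
    print(n,f["fx"],f["cx"],f["cy"],f["world_to_cam"].round(3).tolist() if hasattr(f["world_to_cam"],'round') else f["world_to_cam"])
pickle.dump(fs,open("f0.pkl","wb"))
print(sensors.get_time_s(),sensors.get_eef_rot(),arm.tcp_to_grasp)
E
```

```text
scene 354.3369220109746 255.20571669381238 196.79113119965896 [[-0.741, 0.672, 0.002, 374.869], [0.531, 0.587, -0.611, -258.951], [-0.412, -0.451, -0.792, 1445.241], [0.0, 0.0, 0.0, 1.0]]
side 421.4020371324014 258.1116494983779 187.1430009932564 [[0.994, -0.108, 0.02, -520.104], [-0.055, -0.65, -0.758, 105.025], [0.095, 0.752, -0.653, 1302.296], [0.0, 0.0, 0.0, 1.0]]
wrist 289.486061715763 254.95940722983403 188.59999810551233 [[0.344, 0.939, -0.002, -549.346], [0.9, -0.329, 0.287, -37.996], [0.268, -0.101, -0.958, 379.292], [0.0, 0.0, 0.0, 1.0]]
0.15 [-1.79937826e+02 -1.23344403e-02  1.59842578e+02] -18.700000000000003
```

View pics/scene0.png

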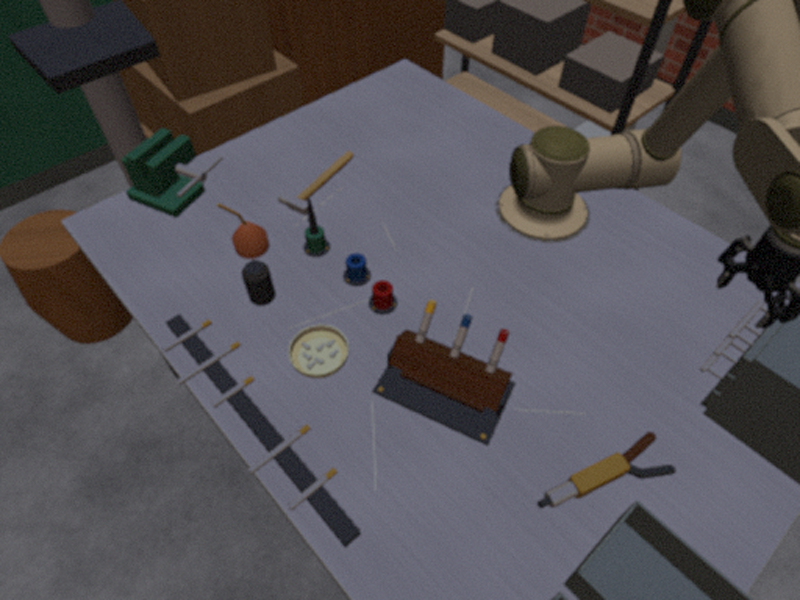

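View pics/side0.png

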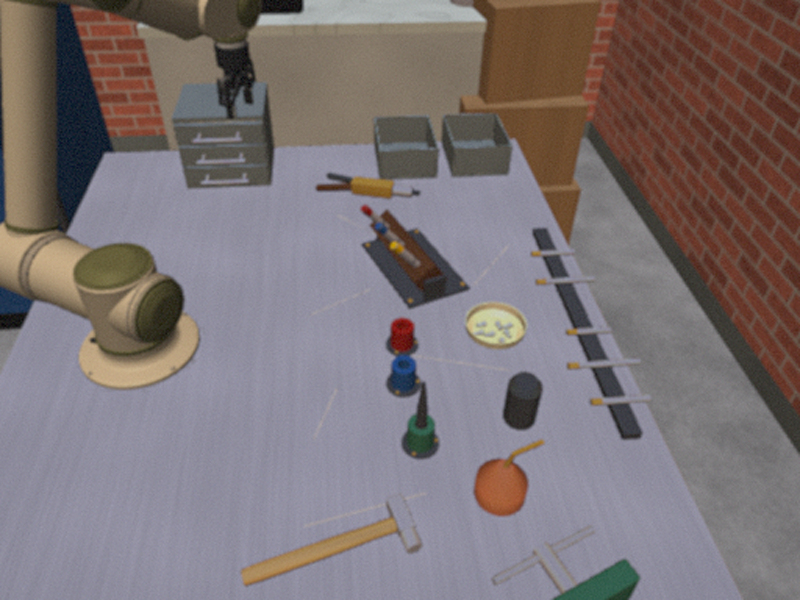

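Scene (800x600 px): heads are yellow (430,308), blue (465,322), red (502,336); the red cup is at (382,294) and the blue cup at (355,267). The side view agrees: red cup (402,335), blue cup (403,375), rack around (415,260). I'll segment by colour and triangulate.

```bash
cat > h.py <<'E'
import numpy as np,cv2,pickle
from scipy.optimize import least_squares
def K(f): return np.array([[f["fx"],0,f["cx"]],[0,f["fy"],f["cy"]],[0,0,1]])
def proj(f,P):
    c=np.c_[np.atleast_2d(P),np.ones(len(np.atleast_2d(P)))]@np.array(f["world_to_cam"])[:3].T
    q=c@K(f).T; return q[:,:2]/q[:,2:]
def blobs(f,col,mina=8):
    h=cv2.cvtColor(f["image"],cv2.COLOR_RGB2HSV); H,S,V=[h[...,i].astype(int) for i in range(3)]
    m={"red":((H<6)|(H>172))&(S>170)&(V>60),"blue":(H>100)&(H<118)&(S>130)&(V>40),"yellow":(H>18)&(H<32)&(S>150)&(V>90)}[col]
    n,l,s,c=cv2.connectedComponentsWithStats(m.astype(np.uint8),connectivity=8)
    return [(int(s[i,4]),s[i,:4].tolist(),c[i].round(1).tolist()) for i in range(1,n) if s[i,4]>=mina]
def tri(fs,px):
    return cv2.triangulatePoints(*[K(f)@np.array(f["world_to_cam"])[:3] for f in fs],*[np.array(p,float).reshape(2,1) for p in px])
def ray(f,p,z):
    M=np.array(f["world_to_cam"]);R,t=M[:3,:3],M[:3,3];o=-R.T@t
    d=R.T@np.linalg.solve(K(f),[p[0],p[1],1]); return o+d*(z-o[2])/d[2]
E
python3 - <<'E'
from h import *
fs=pickle.load(open("f0.pkl","rb"))
for n in("scene","side"):
    for c in("red","blue","yellow"): print(n,c,blobs(fs[n],c))
E
```

```text
scene red [(84, [239, 181, 12, 12], [244.2, 185.9]), (21, [319, 213, 5, 6], [321.1, 215.5])]
scene blue [(124, [222, 163, 12, 17], [227.3, 169.6]), (21, [296, 203, 5, 6], [297.8, 205.7])]
scene yellow [(24, [273, 194, 5, 6], [274.9, 196.4]), (8, [387, 294, 4, 4], [388.9, 295.2]), (9, [210, 301, 4, 5], [211.3, 303.0]), (32, [384, 300, 17, 8], [391.8, 303.4]), (36, [366, 303, 10, 12], [370.7, 308.8]), (25, [376, 306, 10, 7], [380.4, 308.9])]
side red [(13, [232, 133, 5, 5], [234.5, 134.5]), (229, [251, 204, 13, 21], [257.0, 213.9])]
side blue [(1439, [37, 3, 33, 128], [48.2, 73.3]), (80, [0, 94, 2, 48], [0.4, 120.2]), (21, [42, 132, 6, 9], [44.6, 135.5]), (10, [241, 143, 3, 4], [241.8, 144.3]), (8, [244, 146, 3, 3], [244.9, 146.9]), (225, [0, 184, 20, 17], [7.6, 193.4]), (276, [251, 227, 15, 23], [257.8, 238.2])]
side yellow [(113, [225, 114, 26, 11], [238.6, 117.4]), (41, [249, 155, 9, 7], [252.8, 157.8]), (10, [364, 233, 6, 2], [366.5, 233.6]), (10, [379, 256, 5, 2], [381.0, 256.5]), (23, [328, 283, 18, 8], [337.0, 286.4])]
```

Run:
```python
from h import *
fs=pickle.load(open("f0.pkl","rb"));F=[fs["scene"],fs["side"]]
for n,a,b in[("r",(321.1,215.5),(234.5,134.5)),("b",(297.8,205.7),(243.2,145.5)),("y",(274.9,196.4),(252.8,157.8)),("rc",(244.2,187),(257,213.9)),("bc",(227.3,171),(257.8,238.2))]:
    X=tri(F,(a,b)); X=(X[:3]/X[3]).ravel(); print(n,X.round(1),np.linalg.norm(X[:2]).round(),[ (proj(f,X)[0]-p).round(1).tolist() for f,p in zip(F,(a,b))])
```

```text
r [467.1 246.4 130.6] 528.0 [[0.6, -0.3], [0.4, 0.2]]
b [491.8 176.7 131.9] 523.0 [[0.8, -0.4], [0.5, 0.3]]
y [517.4 106.  132.1] 528.0 [[1.0, -0.5], [0.7, 0.3]]
rc [514.3 -47.4  33.2] 516.0 [[0.1, -0.0], [0.1, 0.0]]
bc [ 507.4 -145.6   30.6] 528.0 [[0.5, -0.2], [0.5, 0.2]]
```

```bash
cat >> h.py <<'E'
from scipy.spatial.transform import Rotation as Ro
def toolR(z,y):
    z=np.array(z,float)/np.linalg.norm(z); y=np.array(y,float); y-=z*(y@z); y/=np.linalg.norm(y)
    return np.c_[np.cross(y,z),y,z]
def rpy(R): return Ro.from_matrix(R).as_euler("xyz",degrees=True)
yaw=np.radians(19.8); xr=np.array([np.cos(yaw),np.sin(yaw),0]); yr=np.array([-np.sin(yaw),np.cos(yaw),0])
def leanaxis(deg): a=np.radians(deg); return -np.sin(a)*xr+np.array([0,0,np.cos(a)])
E
python3 - <<'E'
from h import *; from cell import *
fs=pickle.load(open("f0.pkl","rb"));M=fs["wrist"]["world_to_cam"];M=np.array(M)
R=Ro.from_euler("xyz",sensors.get_eef_rot(),degrees=True).as_matrix();p=np.array(sensors.get_tool_pos())
print("cam in tool",R.T@(-M[:3,:3].T@M[:3,3]-p),"\n",(R.T@M[:3,:3].T).round(3))
u=leanaxis(37)
for n,h in(("r",(467.1,246.4,131)),("b",(491.8,176.7,131.9))):
  h=np.array(h); foot=h-119*u
  for s in(1,-1):
   for nm,yv in(("lean",s*xr),("y",s*yr)):
    o=rpy(toolR(-u,yv))
    print(n,nm,s,foot.round(),[ (lambda q:None if q is None else np.round(q).tolist())(arm.solve_ik((foot+d*u).tolist(),o.tolist())) for d in(71,180)])
for y in range(0,360,30):
  o=rpy(toolR((0,0,-1),(np.cos(np.radians(y)),np.sin(np.radians(y)),0)))
  print(y,[ (lambda q:None if q is None else np.round(q).tolist())(arm.solve_ik(P,o.tolist())) for P in([514,-47,79],[507,-146,79],[507,-146,200])])
E
```

```text
cam in tool [  72.78629599    0.18725005 -169.95605231] 
 [[ 0.001 -0.958 -0.287]
 [ 1.     0.001 -0.001]
 [ 0.001 -0.287  0.958]]
r lean 1 [534. 271.  36.] [[13.0, 20.0, 113.0, 22.0, 11.0, -27.0], [12.0, 4.0, 114.0, 12.0, 25.0, -17.0]]
r y 1 [534. 271.  36.] [[13.0, 20.0, 113.0, 22.0, 11.0, -117.0], [12.0, 4.0, 114.0, 12.0, 25.0, -107.0]]
r lean -1 [534. 271.  36.] [[13.0, 20.0, 113.0, 22.0, 11.0, 153.0], [12.0, 4.0, 114.0, 12.0, 25.0, 163.0]]
r y -1 [534. 271.  36.] [[13.0, 20.0, 113.0, 22.0, 11.0, 63.0], [12.0, 4.0, 114.0, 12.0, 25.0, 73.0]]
b lean 1 [559. 201.  37.] [[2.0, 19.0, 114.0, 45.0, 15.0, -58.0], [-2.0, 3.0, 115.0, 27.0, 29.0, -42.0]]
b y 1 [559. 201.  37.] [[2.0, 19.0, 114.0, 45.0, 15.0, -148.0], [-2.0, 3.0, 115.0, 27.0, 29.0, -132.0]]
b lean -1 [559. 201.  37.] [[2.0, 19.0, 114.0, 45.0, 15.0, 122.0], [-2.0, 3.0, 115.0, 27.0, 29.0, 138.0]]
b y -1 [559. 201.  37.] [[2.0, 19.0, 114.0, 45.0, 15.0, 32.0], [-2.0, 3.0, 115.0, 27.0, 29.0, 48.0]]
0 [[-18.0, 26.0, 91.0, 0.0, 63.0, -18.0], [-29.0, 27.0, 89.0, 0.0, 64.0, -29.0], [-29.0, 20.0, 78.0, 0.0, 82.0, -29.0]]
30 [[-18.0, 2
[... 540 characters left out ...]
 162.0], [-29.0, 27.0, 89.0, -0.0, 64.0, 151.0], [-29.0, 20.0, 78.0, -0.0, 82.0, 151.0]]
210 [[-18.0, 26.0, 91.0, -0.0, 63.0, 132.0], [-29.0, 27.0, 89.0, -0.0, 64.0, 121.0], [-29.0, 20.0, 78.0, -0.0, 82.0, 121.0]]
240 [[-18.0, 26.0, 91.0, -0.0, 63.0, 102.0], [-29.0, 27.0, 89.0, -0.0, 64.0, 91.0], [-29.0, 20.0, 78.0, -0.0, 82.0, 91.0]]
270 [[-18.0, 26.0, 91.0, -0.0, 63.0, 72.0], [-29.0, 27.0, 89.0, -0.0, 64.0, 61.0], [-29.0, 20.0, 78.0, -0.0, 82.0, 61.0]]
300 [[-18.0, 26.0, 91.0, -0.0, 63.0, 42.0], [-29.0, 27.0, 89.0, -0.0, 64.0, 31.0], [-29.0, 20.0, 78.0, -0.0, 82.0, 31.0]]
330 [[-18.0, 26.0, 91.0, -0.0, 63.0, 12.0], [-29.0, 27.0, 89.0, -0.0, 64.0, 1.0], [-29.0, 20.0, 78.0, -0.0, 82.0, 1.0]]
```

Run:
```python
from h import *; from cell import *
fs={}
a25=leanaxis(25); o=rpy(toolR(-a25,-yr)); T=np.array([485,190,120])
arm.move_to((T+110*a25).tolist(),o.tolist()); fs["rack"]=grab_frame("wrist"); print(sensors.get_time_s())
o=rpy(toolR((0,0,-1),-yr))
arm.move_to([505,-97,180],o.tolist()); fs["cups"]=grab_frame("wrist"); print(sensors.get_time_s())
pickle.dump(fs,open("f1.pkl","wb"))
im=np.vstack([fs[k]["image"] for k in("rack","cups")])[:,:,::-1]
cv2.imwrite("pics/w1.png",np.hstack([fs[k]["image"] for k in("rack","cups")])[:,:,::-1][:, :].copy()) if 0 else [cv2.imwrite(f"pics/w_{k}.png",fs[k]["image"][:,:,::-1]) for k in fs]
for k in fs:
  for c in("red","blue","yellow"): print(k,c,blobs(fs[k],c,30))
```

```text
1.75
2.8833
rack red [(128, [186, 164, 18, 13], [195.2, 168.7]), (153, [183, 175, 16, 13], [190.8, 181.6]), (1096, [411, 213, 53, 36], [441.4, 232.0])]
rack blue [(112, [263, 163, 17, 11], [270.4, 167.5]), (184, [264, 174, 17, 14], [271.9, 180.9]), (772, [480, 247, 32, 36], [497.3, 263.8])]
rack yellow [(165, [339, 161, 19, 18], [346.7, 167.3]), (179, [345, 173, 17, 14], [352.6, 179.5])]
cups red [(1521, [189, 124, 45, 46], [211.5, 146.4])]
cups blue [(1592, [276, 160, 44, 48], [297.1, 184.2])]
cups yellow [(255, [0, 73, 15, 31], [5.0, 84.9])]
```

View pics/w_rack.png

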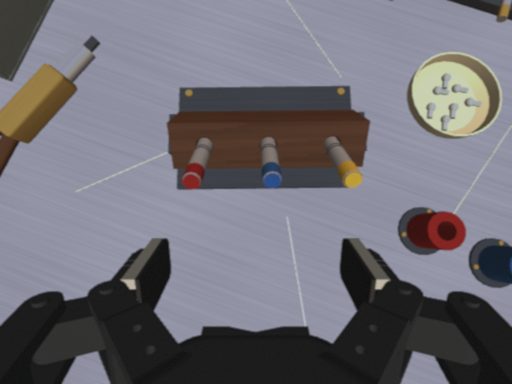

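View pics/w_cups.png

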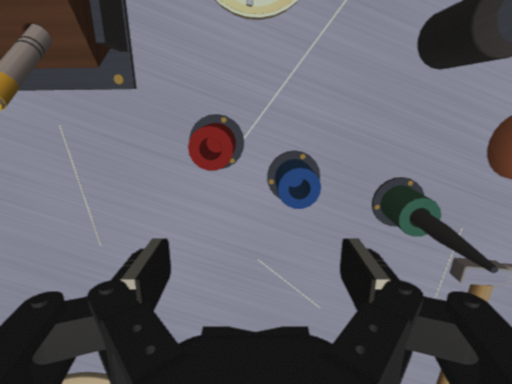

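Rack view: end discs at red (191,182), blue (272,181) and yellow (353,180), with base-plate corners at about (179,87), (351,86), (350,189) and (178,189). Cups view: red cup mouth (211,147), blue (298,186), punch standing in the green cup. Next I fit the geometry.

```bash
cat > fit.py <<'E'
from h import *
f0=pickle.load(open("f0.pkl","rb"));f1=pickle.load(open("f1.pkl","rb"))
t=np.linspace(0,2*np.pi,48); ring=np.c_[np.cos(t),np.sin(t),0*t]
def hullc(f,P):
    h=cv2.convexHull(proj(f,P).astype(np.float32)); m=cv2.moments(h); return np.array([m["m10"],m["m01"]])/m["m00"]
def frust(o,B,z0,z1,r): return np.vstack([o+(r*ring+[0,0,z])@B.T for z in(z0,z1)])
def maskc(f,c,box):
    x,y,w,h=box; g={k:f[k] for k in f}; im=np.zeros_like(f["image"]); im[y:y+h,x:x+w]=f["image"][y:y+h,x:x+w]; g["image"]=im
    hs=cv2.cvtColor(im,cv2.COLOR_RGB2HSV).astype(int);H,S,V=hs[...,0],hs[...,1],hs[...,2]
    m={"red":((H<8)|(H>170))&(S>150)&(V>40),"blue":(H>98)&(H<122)&(S>110)&(V>25),"yellow":(H>14)&(H<34)&(S>130)&(V>60)}[c]
    p=np.argwhere(m)[:,::-1].astype(np.float32); h=cv2.convexHull(p);M=cv2.moments(h);return np.array([M["m10"],M["m01"]])/M["m00"],cv2.contourArea(h)
W=f1["rack"];C=f1["cups"]
print("base corners",[[ray(W,p,z).round(1).tolist() for p in((179,87),(351,86.5),(350,188.5),(178,189))] for z in(6,10)])
boxes={"red":(180,158,28,42),"blue":(258,158,28,40),"yellow":(332,155,35,38)}
obs={c:maskc(W,c,boxes[c]) for c in boxes}; print(obs)
o2={"red":((321.1,215.5),(234.5,134.5)),"blue":((297.8,205.7),(243.2,145.5)),"yellow":((274.9,196.4),(252.8,157.8))}
off={"red":75,"blue":0,"yellow":-75}
def B(yw,l):
    xr=np.array([np.cos(yw),np.sin(yw),0]);a=np.radians(l);u=-np.sin(a)*xr+[0,0,np.cos(a)];y=np.array([-np.sin(yw),np.cos(yw),0]);return np.c_[np.cross(y,u),y,u]
def foot(p,c): # pose of foot
    yw=np.radians(p[2]);X=np.array([np.cos(yw),np.sin(yw),0]);Y=np.array([-np.sin(yw),np.cos(yw),0])
    return np.array([p[0],p[1],38])-9*X+off[c]*Y
def res(p):
    r=[]
    for i,c in enumerate(off):
        P=frust(foot(p,c),B(np.radians(p[2]),p[3+i]),108,130,9)
        r+=list(hullc(W,P)-obs[c][0])
        for f,q in zip((f0["scene"],f0["side"]),o2[c]): r+=list(.6*(hullc(f,P)-q))
    return np.r_[r,(p[3:]-37)*.3]
if __name__=="__main__":
    s=least_squares(res,[560,200,19.8,37,37,37]); print("rack",s.x.round(2)); print(s.fun.round(1))
    cov=np.linalg.inv(s.jac.T@s.jac); print("sd",np.sqrt(np.diag(cov)).round(2))
    sol={"rack":s.x}
    for c,b in(("red",(180,115,65,65)),("blue",(265,148,65,70))):
        h=maskc(C,c,b)
        q=least_squares(lambda p:hullc(C,frust(np.r_[p,0],np.eye(3),5,55,23.5))-h[0],[510,-90]).x
        A=cv2.contourArea(cv2.convexHull(proj(C,frust(np.r_[q,0],np.eye(3),5,55,23.5)).astype(np.float32)))
        print(c,"cup",q.round(1),h[1],A); sol[c]=q
    sc=[np.linalg.norm(sol["red"]-sol["blue"])];print(sc)
    pickle.dump(sol,open("sol.pkl","wb"))
    v=C["image"].copy()
    for c in("red","blue"):
        for z,r in((55,23.5),(55,11.5),(5,33)):
            cv2.polylines(v,[proj(C,frust(np.r_[sol[c],0],np.eye(3),z,z,r)[:48]).round().astype(int)],True,(0,255,0),1)
    w=W["image"].copy();p=s.x
    for i,c in enumerate(off):
        for z in(47,108,130): cv2.polylines(w,[proj(W,frust(foot(p,c),B(np.radians(p[2]),p[3+i]),z,z,9)[:48]).round().astype(int)],True,(0,255,0),1)
    yw=np.radians(p[2]);X=np.array([np.cos(yw),np.sin(yw)]);Y=np.array([-np.sin(yw),np.cos(yw)])
    cv2.polylines(w,[proj(W,np.array([np.r_[p[:2]+a*X+b*Y,8] for a,b in((75,125),(75,-125),(-75,-125),(-75,125))])).round().astype(int)],True,(0,255,255),1)
    a=cv2.resize(w[70:210,150:380],None,fx=3.4,fy=2.1) if 0 else cv2.resize(w[75:205,160:375],(720,435));b=cv2.resize(v[100:220,170:340],(225*1,159))
    cv2.imwrite("pics/fit.png",a[:,:,::-1]);cv2.imwrite("pics/fitc.png",cv2.resize(v[100:220,170:340],(680,480))[:,:,::-1])
E
python3 fit.py
```

```text
base corners [[[594.1, 348.4, 6.0], [681.0, 111.5, 6.0], [535.9, 68.0, 6.0], [453.6, 292.8, 6.0]], [[592.5, 346.6, 10.0], [678.5, 112.1, 10.0], [534.9, 69.1, 10.0], [453.4, 291.6, 10.0]]]
{'red': (array([192.87862797, 175.37379068]), 379.0), 'blue': (array([271.49160998, 175.26258503]), 367.5), 'yellow': (array([349.37744534, 173.43843498]), 434.5)}
rack [568.34 203.27  19.31  38.22  37.71  36.4 ]
[-0.2  0.1  0.6 -0.4 -0.1 -0.  -0.4  0.1  0.5 -0.4  0.2  0.2  0.8  0.1
  0.6 -0.4  0.5 -0.1  0.4  0.2 -0.2]
sd [0.71 0.69 0.11 0.63 1.85 0.19]
red cup [515.1 -43.4] 1619.5 1856.5075791720883
blue cup [ 506.7 -145.6] 1648.0 1838.276608652901
[np.float64(102.48668815501561)]
```

View pics/fit.png

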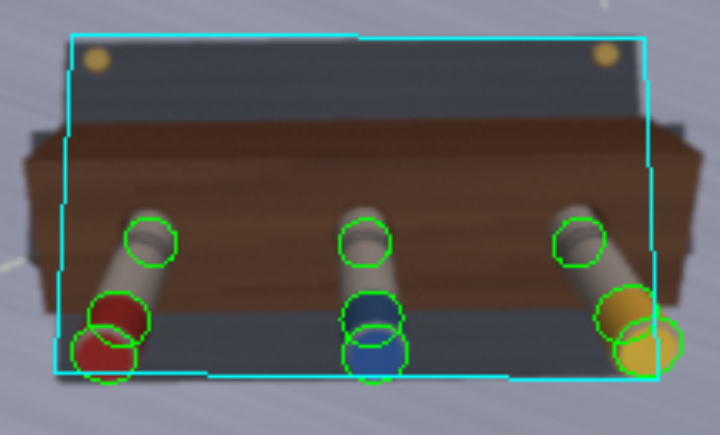

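View pics/fitc.png

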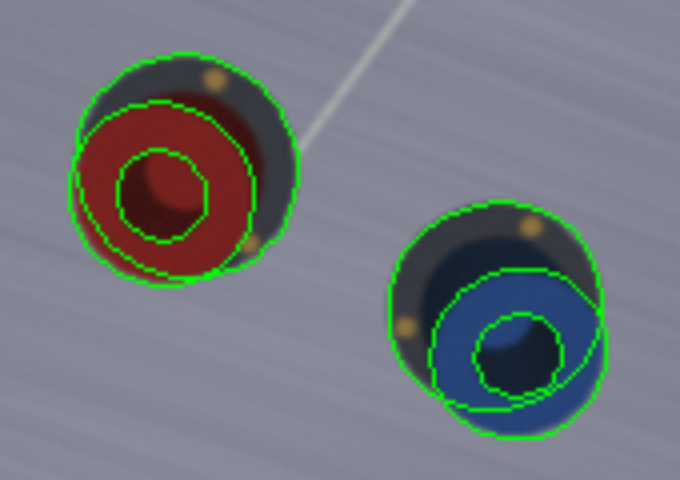

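```bash
cat > act.py <<'E'
from fit import *; from cell import *
S=pickle.load(open("sol.pkl","rb")); p=S["rack"]; YW=np.radians(p[2]); TILT=25.; D=90.
Z=np.array([0,0,1.]); XR=np.array([np.cos(YW),np.sin(YW),0]); YR=np.array([-np.sin(YW),np.cos(YW),0])
def ax(d): return -np.sin(np.radians(d))*XR+np.cos(np.radians(d))*Z
def ori(tilt): return rpy(toolR(-ax(tilt),-YR)).tolist()
def tcp(G,tilt): return (np.array(G)-18.7*ax(tilt)).tolist()
def pick(c):
    l=p[3+list(off).index(c)]; F=foot(p,c); u=ax(l); G=F+D*u; a=ax(TILT)
    arm.move_to(tcp(G+95*a,TILT),ori(TILT))
    print("touch",arm.servo_line(tcp(G,TILT),90,max_force=15), sensors.get_contact_force())
    clamp(60); print("grip",sensors.get_grip_width(),sensors.get_gripper_force(),sensors.get_contact_force())
    arm.servo_line(tcp(G+75*u,TILT),90); arm.servo_line(tcp(G+75*u+70*Z,TILT),150)
    print("lifted",sensors.get_grip_width(),sensors.get_gripper_force(),sensors.get_time_s())
def over(c,h,extra=0.,line=False):
    l=p[3+list(off).index(c)]+extra; G=np.r_[S[c],8+h+D]; t=TILT-l   # foot h above the cup floor
    (arm.servo_line(tcp(G,t),attitude=ori(t)) if line else arm.move_to(tcp(G,t),ori(t)))
def snap(tag,c):
    fs={n:grab_frame(n) for n in("scene","side","wrist")}; pickle.dump(fs,open(tag+".pkl","wb"))
    q=np.array(S[c]); h=sensors.get_tool_pos()[2]; out=[]
    for n in("side","scene","wrist"):
        u,v=proj(fs[n],[[*q,h]])[0]; 
        im=fs[n]["image"]
        if n!="wrist": u=int(np.clip(u,64,448));v=int(np.clip(v,64,320)); im=cv2.resize(im[v-60:v+60,u-45:u+45],(270,360),interpolation=cv2.INTER_CUBIC); print(n,"crop x0,y0",u-45,v-60)
        else: im=cv2.resize(im[:,100:356],(256,384))[:360]
        out.append(im)
    cv2.imwrite(f"pics/{tag}.png",np.hstack(out)[:,:,::-1])
E
python3 - <<'E'
from act import *
pick("red"); over("red",185); over("red",70,line=True); print(sensors.get_time_s()); snap("redover","red")
E
```

```text
base corners [[[594.1, 348.4, 6.0], [681.0, 111.5, 6.0], [535.9, 68.0, 6.0], [453.6, 292.8, 6.0]], [[592.5, 346.6, 10.0], [678.5, 112.1, 10.0], [534.9, 69.1, 10.0], [453.4, 291.6, 10.0]]]
{'red': (array([192.87862797, 175.37379068]), 379.0), 'blue': (array([271.49160998, 175.26258503]), 367.5), 'yellow': (array([349.37744534, 173.43843498]), 434.5)}
touch False [ 0.02008194 -0.18619736 -0.37877842]
grip 0.19408538275937698 58.46401857677847 [-1.50038909  1.5031861   3.5274024 ]
lifted 0.19083450242131628 58.61230672337115 7.6083
9.6583
side crop x0,y0 212 123
scene crop x0,y0 199 104
```

View pics/redover.png

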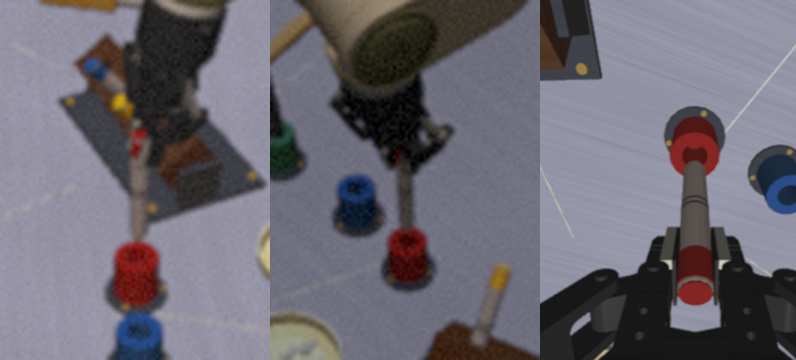

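```bash
python3 - <<'E' | tail -n 12
from act import *
fs=pickle.load(open("redover.pkl","rb"));W=fs["wrist"]
R=Ro.from_euler("xyz",sensors.get_eef_rot(),degrees=True).as_matrix();T=np.array(sensors.get_tool_pos())
G0=T+18.7*ax(TILT-p[3]); print("G",G0)
def bar(e,sl,dx=0):
    u=ax(e); return G0+dx*XR-(D+sl)*u, u
for e in(-3,-1.5,0,1.5,3):
    o,u=bar(e,0);Bm=B(YW,e)
    r=[proj(W,frust(o,Bm,z,z,rr)[:48]) for z,rr in((0,6),(8,9),(108,9),(130,9))]
    print(e,[ (q.min(0).round(1).tolist(),q.max(0).round(1).tolist()) for q in r])
im=W["image"]; 
# column profile along the bar and row extents
print("col254 rows150-180",[tuple(int(x) for x in im[r,254]) for r in range(154,176,2)])
print("col254 rows236-310",[(r,int(im[r,254,0]),int(im[r,254,1])) for r in range(240,310,3)])
E
python3 - <<'E'
import pickle,cv2
W=pickle.load(open("redover.pkl","rb"))["wrist"]["image"]
cv2.imwrite("pics/z.png",cv2.resize(W[130:320,200:310],(440,600)[:2] if 0 else (347,600),interpolation=cv2.INTER_NEAREST)[:,:,::-1])
E
```

```text
base corners [[[594.1, 348.4, 6.0], [681.0, 111.5, 6.0], [535.9, 68.0, 6.0], [453.6, 292.8, 6.0]], [[592.5, 346.6, 10.0], [678.5, 112.1, 10.0], [534.9, 69.1, 10.0], [453.4, 291.6, 10.0]]]
{'red': (array([192.87862797, 175.37379068]), 379.0), 'blue': (array([271.49160998, 175.26258503]), 367.5), 'yellow': (array([349.37744534, 173.43843498]), 434.5)}
G [515.47639612 -43.45923416 168.83616294]
-3 [([247.5, 165.8], [261.6, 178.7]), ([243.7, 166.2], [265.4, 186.0]), ([237.3, 242.0], [271.9, 269.2]), ([234.7, 273.0], [274.5, 302.3])]
-1.5 [([247.5, 163.3], [261.6, 176.2]), ([243.6, 163.8], [265.5, 183.6]), ([237.3, 243.0], [271.9, 269.6]), ([234.8, 275.2], [274.5, 303.5])]
0 [([247.5, 160.8], [261.7, 173.6]), ([243.6, 161.5], [265.5, 181.2]), ([237.4, 244.0], [271.9, 269.9]), ([234.9, 277.3], [274.4, 304.6])]
1.5 [([247.4, 158.3], [261.7, 171.1]), ([243.6, 159.2], [265.6, 178.8]), ([237.4, 245.1], [271.8, 270.2]), ([235.0, 279.4], [274.3, 305.6])]
3 [([247.4, 155.8], [261.7, 168.5]), ([243.5, 156.9], [265.6, 176.4]), ([237.4, 246.1], [271.8, 270.5]), ([235.1, 281.4], [274.2, 306.6])]
col254 rows150-180 [(80, 25, 23), (81, 25, 24), (80, 22, 21), (80, 47, 45), (86, 80, 76), (86, 79, 76), (86, 80, 76), (88, 81, 77), (86, 78, 75), (87, 80, 77), (87, 80, 77)]
col254 rows236-310 [(240, 87, 80), (243, 88, 82), (246, 79, 26), (249, 78, 23), (252, 79, 25), (255, 78, 22), (258, 79, 24), (261, 78, 23), (264, 78, 21), (267, 77, 21), (270, 78, 24), (273, 79, 25), (276, 99, 80), (279, 117, 106), (282, 117, 34), (285, 131, 37), (288, 131, 38), (291, 131, 38), (294, 131, 38), (297, 131, 35), (300, 132, 37), (303, 131, 36), (306, 144, 138), (309, 148, 150)]
```

View pics/z.png

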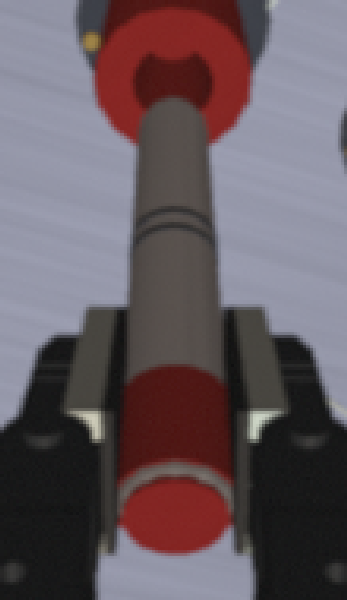

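Both views show the set held almost vertical over the red cup, with its foot edge at wrist row 160, matching the prediction for zero tilt. I'll lower it.

```bash
cat >> act.py <<'E'
def lower(c):
    l=p[3+list(off).index(c)]; t=TILT-l; G=np.r_[S[c],8+D]
    print("hit",arm.servo_line(tcp(G+12*Z,t),60,max_force=15),sensors.get_tool_pos()[2]-tcp(G,t)[2])
    print("hit",arm.servo_line(tcp(G-4*Z,t),15,max_force=8),sensors.get_tool_pos()[2]-tcp(G,t)[2],sensors.get_contact_force(),sensors.get_time_s())
def release(c):
    t=TILT-p[3+list(off).index(c)]
    open_jaws(); T=np.array(sensors.get_tool_pos()); arm.servo_line((T+110*ax(t)).tolist(),120); print("clear",sensors.get_time_s())
E
python3 - <<'E' | tail -n +3
from act import *
lower("red")
E
```

```text
hit False 12.349287909748284
hit True -1.0613084265470434 [ 0.26742013 -0.09049139  5.10764674] 11.75
```

Floor reached within 1 mm of the expected height. I'll release it, fetch blue and stop over the blue cup to check.

```bash
python3 - <<'E' | tail -n +3
from act import *
release("red"); pick("blue"); over("blue",185); over("blue",70,line=True); snap("blueover","blue")
W=pickle.load(open("blueover.pkl","rb"))["wrist"]
T=np.array(sensors.get_tool_pos());G0=T+18.7*ax(TILT-p[4])
for e in(-3,0,3):
    o=G0-D*ax(e)
    print(e,[(q.min(0).round(1).tolist(),q.max(0).round(1).tolist()) for q in [proj(W,frust(o,B(YW,e),z,z,rr)[:48]) for z,rr in((0,6),(108,9),(130,9))]])
print([(r,*map(int,W["image"][r,254])) for r in [*range(150,176,2),*range(236,252,2),*range(270,312,3)]])
E
```

```text
clear 13.4917
touch False [ 0.60907747 -0.10865843  0.44808263]
grip 0.19051381128992448 58.48405406344682 [-2.31911176  1.28127855  3.76671672]
lifted 0.19304505190274804 58.633718183264136 17.8083
side crop x0,y0 213 148
scene crop x0,y0 180 86
-3 [([247.4, 166.7], [261.5, 179.6]), ([237.2, 241.6], [271.9, 269.1]), ([234.6, 272.2], [274.5, 301.9])]
0 [([247.4, 161.6], [261.6, 174.5]), ([237.3, 243.7], [271.8, 269.8]), ([234.8, 276.6], [274.3, 304.2])]
3 [([247.3, 156.6], [261.6, 169.4]), ([237.3, 245.7], [271.7, 270.4]), ([235.0, 280.7], [274.2, 306.3])]
[(150, 36, 59, 97), (152, 30, 46, 66), (154, 31, 46, 66), (156, 29, 45, 66), (158, 33, 47, 65), (160, 86, 80, 78), (162, 92, 85, 80), (164, 91, 83, 80), (166, 92, 84, 81), (168, 92, 85, 81), (170, 91, 84, 80), (172, 91, 84, 80), (174, 92, 85, 81), (236, 93, 86, 82), (238, 93, 86, 83), (240, 94, 86, 82), (242, 88, 82, 80), (244, 33, 47, 68), (246, 29, 45, 67), (248, 28, 45, 67), (250, 29, 46, 68), (270, 30, 46, 67), (273, 70, 79, 102), (276, 124, 115, 109), (279, 39, 59, 97), (282, 45, 81, 144), (285, 47, 82, 144), (288, 47, 83, 146), (291, 47, 83, 145), (294, 47, 83, 147), (297, 46, 82, 146), (300, 46, 82, 145), (303, 128, 136, 164), (306, 155, 157, 175), (309, 156, 158, 176)]
```

View pics/blueover.png

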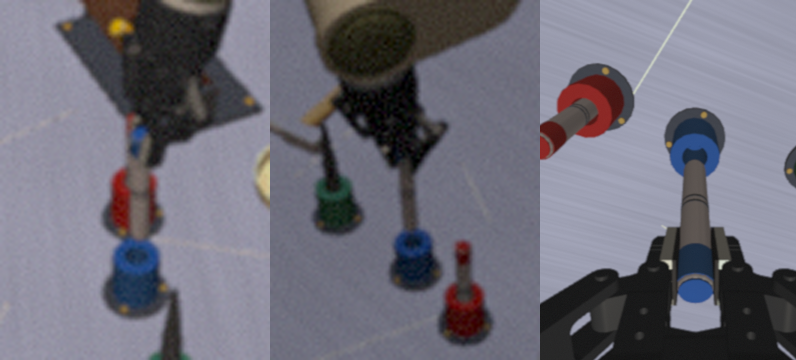

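The red set stands in the red cup. The blue set hangs vertically over the blue cup, with its foot edge at row 159.5 against a predicted 161.6 (about 1° off). I'll lower it.

```bash
python3 - <<'E' | tail -n +3
from act import *
lower("blue")
E
```

```text
hit False 12.31156178752984
hit True -0.03684318789713359 [-0.48375405 -0.05037905  5.40584614] 21.975
```

```bash
python3 - <<'E' | tail -n +3
from act import *
release("blue"); arm.hold(0.5)
T=np.array(sensors.get_tool_pos()); arm.move_to([470,-97,300],ori(0)); W=grab_frame("wrist"); a=grab_frame("side")
print(sensors.get_time_s(),sensors.get_contact_force())
cv2.imwrite("pics/end.png",np.hstack([W["image"][:,60:452],cv2.resize(a["image"][100:300,150:350],(384,384))])[:,:,::-1])
E
```

```text
clear 23.7167
24.925 [ 0.33269948 -0.3477991   0.12660454]
```

View pics/end.png

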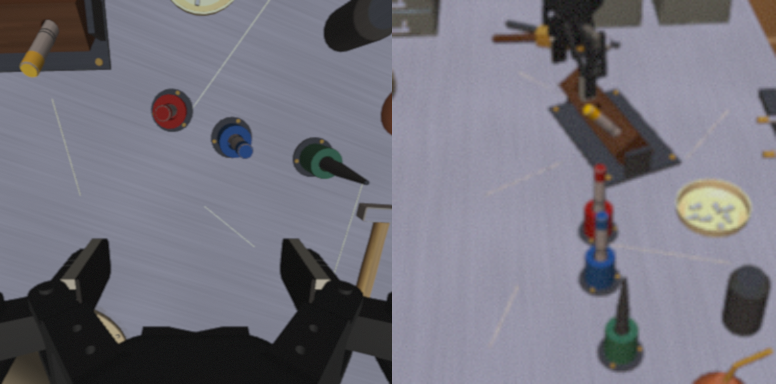

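Both sets stand upright in their own cups, yellow is still in the rack and the punch is in the green cup.

```bash
python3 -c "
from cell import *
print(workorder.job_done())"
```

```text
the job is handed in; nothing more can be done
None
```

The red and blue sets are standing upright on the floors of their own cups, the final pictures show the yellow set and drift punch still in place, and the job was handed in at about 25 s of the 58 s allowed; no verdict was returned.

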